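# Turn a drained reagent bottle right way up onto the scale

### The arm

A 6-joint arm with a two-finger parallel gripper is mounted at the origin on a cart in front of the work surface, level with it; the furniture and walls round the work are solid. World frame = base frame: x ahead of the robot, y to its left, z up, the work surface at z = 0. Lengths are in m, angles in degrees, forces in N, time in s.
With the tool pointing down it reaches from about 0.35 to 0.875 m from the base axis. Payload 4.2 kg.
Tool frame: the origin (TCP) lies midway between the tips of the shut fingers; the grasp point (between the pads) lies 19 mm behind it; z points along the fingers, y is the line along which they close (so a half turn about z gives the same grasp; the last joint's range is limited). The gripper opens to 87 mm and grips with 3 to 60 N. Pads are 19 mm wide; open, the fingers measure 117 mm over their backs; the gripper's body (75 mm by 190 mm) begins 51 mm behind the grasp point.
Start: joints at [-61.559, 22.042, 0.453, 0, -68.411, -14.817], TCP at [0.147, -0.607, 0.223] pointing down, gripper open.
Joint ranges: [-179.83, 179.83], [-69.29, 118.12], [-61.27, 80.66], [-181.25, 117.63], [-171.15, -9.14], [-177.46, 177.46]. Speed limits (degrees/s): [159.86, 159.86, 180, 180, 180, 180].

### API

Orientations are given as a 3x3 rotation matrix whose columns are the frame's x, y, z axes.
In Python, from station import r, viewer, job gives the robot as it stands (r), with the cameras (viewer) and the job (job).
- The arm moves only by the shell command python3 steer.py 'ROWS'. ROWS is a JSON list of rows, 1 to 8 of them, each of 7 numbers: the opening from 0.0 (shut) to 1.0 (fully open), then dx, dy, dz in m, then a rotation vector rx, ry, rz in degrees; each row is the pose to reach, as a shift and turn from the pose commanded when the command began, along the tool's axes at that moment; what a row does not reach only later rows make up. A row lasts 1/10 s, in which the tool goes at most 0.05 m and 8.59 degrees, less where a joint would pass 70% of its speed; a pose out of reach is approached as far as the arm can. The fingers move at their own pace and stop on an object; the grip force is fixed at half the most. Time passes only in rows, so rows that do not move let the fingers close. It prints the time, the measured TCP pose, the force, the opening and the grip force at its end.
- r.sense(): the state, without advancing time (a new reading comes with each control period).
- viewer.capture(name): name is "scene" or "side" or "wrist"; returns a dict with "pixels" (384x512x3 uint8, red, green, blue), "z_map" (384x512 float32, m along the optical axis (not along the pixel's ray), 0 where there is no reading), "K" (3x3 intrinsics, pixels), "world_from_camera" (4x4, takes a point from camera to world coordinates). Camera axes: x right, y up, looking along -z (the intrinsics and any distortion apply to the point x, -y, -z); pixel columns grow to the right and rows downward; lengths in m; the calibration is good to about 2 mm. The wrist camera is an equidistant fisheye: a pixel r from the principal point sees the ray r / f radians off the axis. A picture is of the moment at which its call begins.
- job.finish_job(): hands the job in; it is judged then, once.
The state is a dict: "time_s": time; "joints": joint angles; "joint_velocities": joint speeds; "effort": joint torques, N m; "tcp_pos": TCP position; "ee_rot": TCP orientation; "wrist_force": force on the tool from outside, world axes, zero at the start; "moment": the same for the moment, N m; "gripper_width": opening from 0.0 (shut) to 1.0 (fully open); "gripper_force": force on a finger pad.
Only numpy, scipy, OpenCV 4.12 (cv2) and the standard library are available. Lean on these libraries where they do the work, as an engineer would, in place of code of your own. Each camera call takes 0.05 s, during which the arm holds its last target. There are 200 camera calls.

### The job

The washed amber bottle has drained upside down on the white rack and is now to be tared. Lift it off its peg, lay it down on its side on the table and let go so that you can take it again another way, then stand it the right way up, mouth upward, in the middle of the scale's pan, setting it down so gently that the pan never reaches its stop, and let go. Leave the two beakers on their pegs and the timer, the tape roll and the marker where they are.

Things in the scene. Friction and masses are not known exactly. Their poses are not given: they have to be found in the camera images.
- bottle: loose square amber bottle, open, 126 mm tall, about 0.16 kg. Flat-sided 54 x 54 mm body (sides along its x and y) from the base to 96 mm, then a round shoulder and a round neck 34 mm across from 106 mm up, 26 mm bore. Origin at the centre of its base, z axis towards the mouth: z points down at the start, base uppermost, mouth over a peg. Label on its -y side. Laid on a side it does not roll
- bottle_mouth (a point): centre of the bottle's mouth, 126 mm along its z axis from the base
- rack: fixed white drip tray, 150 mm (x) by 325 mm (y), origin under its centre, walls 5 mm thick and 22 mm high, inner floor at 5 mm. Three upright pegs, 10 mm across, with their tops 50 mm above the tray's underside, stand on its y axis at y = -105, 0 and +105 mm
- beaker0: loose grey plastic beaker, 78 mm tall, 65 mm across the lipped rim, narrower at the base, standing upside down over a peg of the rack; origin at the centre of its base, which is uppermost; to be left alone
- beaker1: loose blue plastic beaker, otherwise like the grey one; to be left alone
- scale: fixed white bench scale, housing 190 mm (x) by 165 mm (y), 34 mm high, display at its -x edge; origin under its centre, x axis from the display to the back
- pan_center (a point): centre of the top face of the scale's square steel pan (124 x 124 mm, sides along the scale's x and y axes); 50 mm above the table when empty, 25 mm behind the scale's centre along the scale's x axis; moves with the pan
- pan (a joint): how far the pan is pressed down, m: 0 empty, 0.008 at its stop; spring of 800 N/m, damped, so the bottle's weight alone sinks it about 2 mm and about 6 N brings it to the stop
- lab_timer: loose white timer, 66 x 62 x 17 mm, lying on the table; origin under its centre; to be left alone
- tape: loose roll of tan tape, 96 mm across, 25 mm high, lying on the table; origin under its centre; to be left alone
- marker: loose white and green marker pen, 135 mm long, 16 mm thick, lying on the table along its y axis; origin under its centre; to be left alone

How it is judged:
By the outcome, as a careful person would: the job done as asked, in the order asked, and still so for the second after the job is handed in, with the robot touching nothing.
It also fails if it takes over 62 s, if anything falls off the work surface, if the arm or the gripper's body presses on something with over 40 N, if the wrist force passes 120 N, or if a joint passes its speed limit or range.

## Working session

There is one attempt and no reset: what is moved stays moved. The work goes in short steps, Python scripts to look and compute and a shell command to move; the robot and the scene stay as the last step left them, time stands still between calls to the robot, and variables do not carry over. Pictures are saved under pics/ and viewed, at most 10 in all, crops included, and the job is handed in when it is done.

```bash
ls; mkdir -p pics; cat > h.py <<'E'
import numpy as np, cv2
from station import r, viewer, job
def save(c,n): cv2.imwrite('pics/'+n+'.png',c['pixels'][:,:,::-1])
def cloud(c):
    z=c['z_map'];K=c['K'];v,u=np.indices(z.shape)
    p=np.stack([(u-K[0,2])/K[0,0]*z,-(v-K[1,2])/K[1,1]*z,-z],-1)
    T=c['world_from_camera'];w=p@T[:3,:3].T+T[:3,3];w[z==0]=np.nan
    return w
E
python3 - <<'E'
from h import *
for n in('scene','side'):
    c=viewer.capture(n);save(c,n+'0');np.savez('/tmp/'+n+'.npz',**c);print(n,c['K'].tolist(),c['world_from_camera'].round(3).tolist(),[k for k in c])
s=r.sense();print(s)
E
```

```text
pics
station.py
steer.py
scene [[397.047532833247, 0.0, 249.5551222898529], [0.0, 397.047532833247, 194.3028914129654], [0.0, 0.0, 1.0]] [[-0.552, 0.631, -0.545, -0.019], [-0.834, -0.408, 0.372, 0.363], [0.013, 0.66, 0.751, 0.883], [0.0, 0.0, 0.0, 1.0]] ['pixels', 'z_map', 'K', 'world_from_camera']
side [[461.0261754440307, 0.0, 252.07814350568415], [0.0, 461.0261754440307, 193.25220868429818], [0.0, 0.0, 1.0]] [[-0.843, 0.284, -0.457, -0.056], [-0.537, -0.472, 0.699, 0.877], [-0.017, 0.835, 0.55, 0.847], [0.0, 0.0, 0.0, 1.0]] ['pixels', 'z_map', 'K', 'world_from_camera']
{'time_s': 0.1, 'joints': array([-6.15592777e+01,  2.20875632e+01,  3.87830590e-01, -2.33545651e-02,
       -6.84145795e+01, -1.48165485e+01]), 'joint_velocities': array([ 0.04762978, -0.14324211,  0.17667663,  0.04180894,  0.02987153,
       -0.03798387]), 'effort': array([-3.13363589e-04, -3.91689169e+01,  1.87936467e+01,  4.23183113e+00,
        1.34584011e-02, -7.70521387e-05]), 'tcp_pos': array([ 0.14709473, -0.60687911,  0.2215629 ]), 'ee_rot': array([[-9.71897061e-01, -2.35405442e-01, -6.16878674e-04],
       [-2.35406206e-01,  9.71895146e-01,  1.93481843e-03],
       [ 1.44074601e-04,  2.02566142e-03, -9.99997938e-01]]), 'wrist_force': array([ 0.14841702, -0.3004697 ,  1.01986808]), 'moment': array([0.05171219, 0.02002818, 0.00420973]), 'gripper_force': 0.0, 'gripper_width': 0.9968845243588774}
```

View pics/scene0.png

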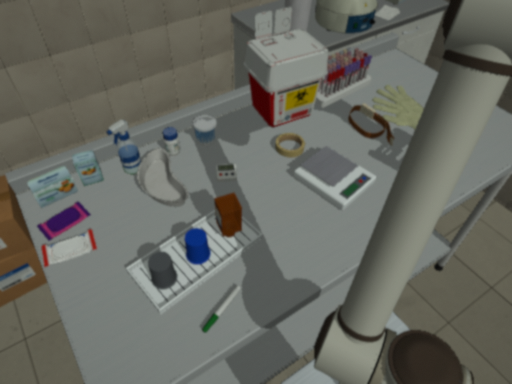

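View pics/side0.png

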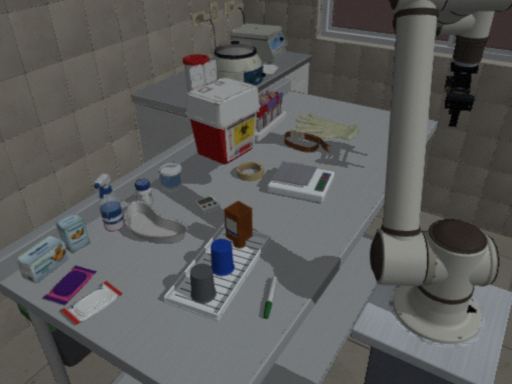

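The scene view shows the bottle at about (229,214), the blue beaker at (197,246), the grey beaker at (162,270), the scale at (335,177), the tape at (290,145), the timer at (226,171) and the marker at (221,308). The side view has the bottle at (238,222), the pan at (297,173) and the display at (323,181). Next I'll fit poses from the depth clouds.

```bash
cat > m.py <<'E'
from h import *
C={n:dict(np.load(f'/tmp/{n}.npz')) for n in('scene','side')}
W={n:cloud(C[n]) for n in C}
def rep(tag,m):
    p=W[tag[0]][m]; xy=p[:,:2].astype(np.float32)
    (c,s,a)=cv2.minAreaRect(xy)
    print(tag,len(p),'rect c',np.round(c,4),'size',np.round(s,3),'ang',round(a,1),'z',np.nanpercentile(p[:,2],[5,50,95]).round(4))
win={'scene':dict(bottle=(205,260,185,245),scale=(285,380,140,212),tape=(270,310,128,162),timer=(212,240,160,183),marker=(195,245,280,335),blue=(180,215,225,268),grey=(145,180,245,292),rack=(120,265,200,310)),
 'side':dict(bottle=(218,260,198,250),scale=(260,340,155,205),tape=(230,270,157,184),timer=(192,222,192,212),marker=(258,282,270,322),blue=(207,237,236,278),grey=(187,218,262,304),rack=(160,275,200,318))}
for n in W:
    w=W[n];px=C[n]['pixels'].astype(int);z=w[...,2]
    tbl=np.nanmedian(z[(abs(z)<.02)]);print(n,'table z',tbl.round(4))
    def box(k):
        a,b,c,d=win[n][k];m=np.zeros(z.shape,bool);m[c:d,a:b]=1;return m&np.isfinite(z)
    R,G,B=px[...,0],px[...,1],px[...,2]
    amber=(R>B*1.8)&(R>50)
    b=box('bottle')&amber; top=np.nanpercentile(z[b],95)
    rep((n,'bottle top'),b&(z>top-.006)&(z<top+.006)); rep((n,'bottle all'),b&(z>.05))
    rep((n,'pan'),box('scale')&(z>.044)&(z<.06))
    rep((n,'housing'),box('scale')&(z>.025)&(z<.06))
    for k in('tape','timer','marker'): rep((n,k),box(k)&(z>.008)&(z<.04))
    for k in('blue','grey'): rep((n,k),box(k)&(z>.065)&(z<.12))
    rep((n,'rackrim'),box('rack')&(z>.018)&(z<.026))
E
python3 m.py
```

```text
scene table z -0.0002
('scene', 'bottle top') 385 rect c [0.5326 0.0511] size [0.054 0.055] ang 79.5 z [0.1279 0.1304 0.1327]
('scene', 'bottle all') 763 rect c [0.5321 0.0511] size [0.055 0.056] ang 78.5 z [0.0576 0.1266 0.1321]
('scene', 'pan') 1213 rect c [ 0.5543 -0.3167] size [0.127 0.126] ang 11.3 z [0.0467 0.0494 0.052 ]
('scene', 'housing') 2597 rect c [ 0.5691 -0.3119] size [0.273 0.168] ang 11.0 z [0.0291 0.0363 0.0513]
('scene', 'tape') 351 rect c [ 0.7221 -0.2987] size [0.094 0.097] ang 75.3 z [0.0097 0.0216 0.0259]
('scene', 'timer') 320 rect c [ 0.7307 -0.0597] size [0.062 0.071] ang 63.6 z [0.01   0.0138 0.0168]
('scene', 'marker') 378 rect c [0.3935 0.1957] size [0.097 0.135] ang 21.4 z [0.0091 0.0132 0.0178]
('scene', 'blue') 403 rect c [0.5173 0.1533] size [0.053 0.056] ang 60.0 z [0.0694 0.0819 0.0845]
('scene', 'grey') 462 rect c [0.5017 0.2574] size [0.055 0.053] ang 50.7 z [0.0685 0.0821 0.0848]
('scene', 'rackrim') 748 rect c [0.5885 0.1661] size [0.288 0.326] ang 8.5 z [0.0183 0.0209 0.0241]
side table z -0.0001
('side', 'bottle top') 247 rect c [0.5306 0.0505
[... 250 characters left out ...]
0521]
('side', 'housing') 1591 rect c [ 0.5565 -0.3117] size [0.252 0.165] ang 11.7 z [0.0285 0.0357 0.0515]
('side', 'tape') 294 rect c [ 0.7165 -0.2989] size [0.1   0.236] ang 82.5 z [0.0094 0.0198 0.0256]
('side', 'timer') 241 rect c [ 0.7289 -0.0605] size [0.062 0.07 ] ang 60.8 z [0.0093 0.0131 0.017 ]
('side', 'marker') 240 rect c [0.353  0.1792] size [0.016 0.138] ang 21.4 z [0.0094 0.0136 0.0167]
('side', 'blue') 408 rect c [0.5018 0.1957] size [0.052 0.147] ang 17.7 z [0.0675 0.0817 0.0849]
('side', 'grey') 402 rect c [0.5002 0.2574] size [0.054 0.055] ang 66.7 z [0.0667 0.0821 0.0848]
('side', 'rackrim') 767 rect c [0.5674 0.1082] size [0.311 0.482] ang 42.5 z [0.0183 0.021  0.0249]
```

Both views agree: bottle base centre (0.531, 0.051, 0.131) with faces at 79°/-11°, pan centre (0.553, -0.317, 0.050) with edges at 11.5°. I'll take the bottle with a tilted grasp, closing at -11° and pointing +y and 50° down, so that a 90° turn lays it on its side.

```bash
cat > g.py <<'E'
import sys,json
from h import *
from scipy.spatial.transform import Rotation as Ro
def frame(zaz,down,yaz):
    """tool z at azimuth zaz, pitched 'down' deg below horizontal; y horizontal at yaz"""
    a,d,y=np.radians([zaz,down,yaz])
    z=np.array([np.cos(d)*np.cos(a),np.cos(d)*np.sin(a),-np.sin(d)]);Y=np.array([np.cos(y),np.sin(y),0])
    Y-=z*(Y@z);Y/=np.linalg.norm(Y);return np.stack([np.cross(Y,z),Y,z],1)
def need(grasp,R,back=0.):
    s=r.sense();E=s['ee_rot'];p=np.array(grasp)+R[:,2]*(.019-back)
    d=E.T@(p-s['tcp_pos']);w=Ro.from_matrix(E.T@R).as_rotvec(degrees=True)
    print('t',s['time_s'],'tcp',s['tcp_pos'].round(4),'j',s['joints'].round(1),'F',s['wrist_force'].round(1),'w',round(s['gripper_width'],3),round(s['gripper_force'],1))
    print('target',p.round(4),'d',d.round(4).tolist(),'rot',w.round(2).tolist(),'rows',np.linalg.norm(d)/.05,np.linalg.norm(w)/8.59)
def state():
    s=r.sense();E=s['ee_rot']
    print('t',s['time_s'],'tcp',s['tcp_pos'].round(4),'j',s['joints'].round(1),'F',s['wrist_force'].round(1),'w',round(s['gripper_width'],3),round(s['gripper_force'],1),'grasp',(s['tcp_pos']-.019*E[:,2]).round(4));print(E.round(3).tolist())
E
python3 steer.py '[[1,-0.05,0.04,-0.01,0,0,0],[1,-0.1,0.08,-0.02,0,0,0],[1,-0.15,0.12,-0.03,0,0,0],[1,-0.2,0.16,-0.04,0,0,0],[1,-0.25,0.2,-0.05,0,0,0],[1,-0.3,0.24,-0.06,0,0,0],[1,-0.34,0.28,-0.07,0,0,0],[1,-0.34,0.28,-0.07,0,0,0]]'
python3 -c "
from g import *
state()
need([.531,.051,.103],frame(79,50,169),.12)"
```

```text
time_s: 0.9
tcp_pos: [0.3861, -0.2904, 0.2852]
ee_rot: [[-0.972, -0.236, -0.0], [-0.236, 0.972, 0.0], [0.0, 0.0, -1.0]]
wrist_force: [-0.1, -0.4, 0.1]
gripper_width: 1.001
gripper_force: 0.0
t 0.9 tcp [ 0.3861 -0.2904  0.2852] j [-17.6   5.6 -12.5  -0.  -71.9 -58.7] F [-0.1 -0.4  0.1] w 1.001 0.0 grasp [ 0.3861 -0.2904  0.3042]
[[-0.972, -0.236, -0.0], [-0.236, 0.972, 0.0], [0.0, 0.0, -1.0]]
t 0.9 tcp [ 0.3861 -0.2904  0.2852] j [-17.6   5.6 -12.5  -0.  -71.9 -58.7] F [-0.1 -0.4  0.1] w 1.001 0.0
target [ 0.5186 -0.0127  0.1804] d [-0.1942, 0.2386, 0.1048] rot [-22.76, -35.49, -62.59] rows 6.500105558382898 8.785460649342292
```

```bash
python3 steer.py '[[1,-0.016,0.02,0.008,-1.9,-3,-5.2],[1,-0.032,0.04,0.016,-3.8,-6,-10.4],[1,-0.048,0.06,0.025,-5.7,-9,-15.6],[1,-0.064,0.08,0.034,-7.6,-12,-20.8],[1,-0.08,0.1,0.043,-9.5,-15,-26],[1,-0.097,0.12,0.052,-11.4,-18,-31.3],[1,-0.113,0.14,0.06,-13.3,-21,-36.5],[1,-0.129,0.16,0.07,-15.2,-24,-41.7]]' | head -2
python3 -c "
from g import *
need([.531,.051,.103],frame(79,50,169),.12)"
```

```text
time_s: 1.7
tcp_pos: [0.4734, -0.1054, 0.2149]
t 1.7 tcp [ 0.4734 -0.1054  0.2149] j [-12.9  10.1 -11.7 -30.2 -66.3  -8.7] F [-0.3  0.2  0.3] w 1.0 0.0
target [ 0.5186 -0.0127  0.1804] d [-0.0746, 0.0083, 0.0787] rot [-7.69, -11.42, -20.57] rows 2.175111033641604 2.881139011488791
```

```bash
python3 steer.py '[[1,-0.019,0.002,0.02,-2,-3,-5],[1,-0.037,0.004,0.04,-4,-6,-10],[1,-0.056,0.006,0.06,-6,-9,-15],[1,-0.0746,0.0083,0.0787,-7.7,-11.4,-20.6],[1,-0.0746,0.0083,0.0787,-7.7,-11.4,-20.6],[1,-0.0746,0.0083,0.0787,-7.7,-11.4,-20.6]]' | head -2
python3 -c "
from g import *
need([.531,.051,.103],frame(79,50,169),0)
c=viewer.capture('wrist');save(c,'w1')"
```

```text
time_s: 2.3
tcp_pos: [0.5184, -0.0141, 0.1795]
t 2.3 tcp [ 0.5184 -0.0141  0.1795] j [-10.3  18.4  -7.4 -42.9 -70.1  16.5] F [0.9 0.1 1. ] w 0.997 0.0
target [0.5333 0.063  0.0884] d [-0.002, -0.0001, 0.1203] rot [0.05, -0.19, -0.29] rows 2.4054983605265208 0.040953791405723236
```

View pics/w1.png

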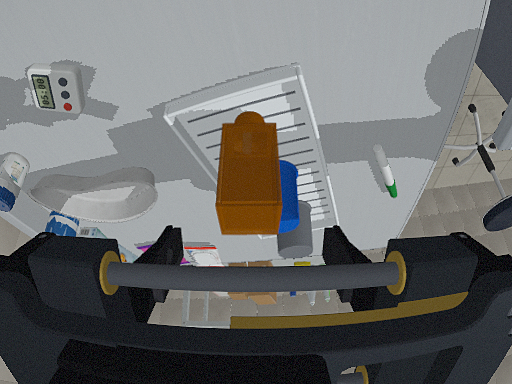

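The wrist view shows the bottle at about (249,178), squarely between the fingers at (172,250) and (343,250). The approach is clear, so I'll advance, close and lift.

```bash
python3 steer.py '[[1,0,0,0.03,0,0,0],[1,-0.001,0,0.06,0,0,0],[1,-0.002,0,0.09,0,0,0],[1,-0.002,0,0.11,0,0,0],[1,-0.002,0,0.12,0,0,0],[1,-0.002,0,0.12,0,0,0],[0.4,-0.002,0,0.12,0,0,0],[0,-0.002,0,0.12,0,0,0]]' 
python3 steer.py '[[0,0,0,0,0,0,0],[0,0,0,0,0,0,0],[0,0,0,0,0,0,0],[0,0,0,0,0,0,0],[0,0,0,0,0,0,0]]' 
python3 -c "
from g import *
need([.531,.051,.183],frame(79,50,169),0)"
```

```text
time_s: 3.15
tcp_pos: [0.5343, 0.0622, 0.0906]
ee_rot: [[-0.149, -0.981, 0.125], [-0.753, 0.195, 0.628], [-0.641, -0.001, -0.768]]
wrist_force: [-0.1, 0.3, 1.0]
gripper_width: 0.893
gripper_force: 0.0
time_s: 3.65
tcp_pos: [0.534, 0.0629, 0.0897]
ee_rot: [[-0.149, -0.981, 0.123], [-0.753, 0.194, 0.629], [-0.641, 0.001, -0.768]]
wrist_force: [0.3, -1.8, 1.8]
gripper_width: 0.624
gripper_force: 29.7
t 3.65 tcp [0.534  0.0629 0.0897] j [ -2.8  24.7 -12.1 -48.6 -57.7  20.3] F [ 0.3 -1.8  1.8] w 0.624 29.7
target [0.5333 0.063  0.1684] d [-0.0504, 0.0008, -0.0604] rot [-0.07, -0.14, -0.17] rows 1.5740055949107692 0.027293033950371463
```

```bash
python3 steer.py '[[0,-0.006,0,-0.008,0,0,0],[0,-0.019,0,-0.023,0,0,0],[0,-0.038,0,-0.046,0,0,0],[0,-0.058,0,-0.069,0,0,0],[0,-0.067,0,-0.08,0,0,0],[0,-0.067,0,-0.08,0,0,0]]' 
python3 -c "
from g import *
need([.50,-.07,.20],frame(259,40,169),0)"
```

```text
time_s: 4.25
tcp_pos: [0.5346, 0.0632, 0.196]
ee_rot: [[-0.147, -0.981, 0.126], [-0.753, 0.193, 0.629], [-0.641, -0.003, -0.767]]
wrist_force: [-0.0, 0.1, -1.6]
gripper_width: 0.619
gripper_force: 29.7
t 4.25 tcp [0.5346 0.0632 0.196 ] j [ -1.6  16.3  -7.6 -43.8 -65.9   9.1] F [-0.   0.1 -1.6] w 0.619 29.7
target [ 0.4972 -0.0843  0.1878] d [0.1218, 0.0082, -0.0911] rot [-0.17, 89.89, -0.19] rows 3.0466398285652283 10.464344837277618
```

```bash
python3 steer.py '[[0,0.01,0,-0.01,0,6,0],[0,0.022,0.001,-0.018,0,14,0],[0,0.034,0.002,-0.026,0,22,0],[0,0.046,0.003,-0.034,0,30,0],[0,0.058,0.004,-0.042,0,38,0],[0,0.07,0.005,-0.05,0,46,0],[0,0.082,0.006,-0.06,0,54,0],[0,0.094,0.007,-0.07,0,62,0]]' | head -2
python3 -c "
from g import *
need([.50,-.07,.20],frame(259,40,169),0)"
```

```text
time_s: 5.05
tcp_pos: [0.5033, -0.0505, 0.186]
t 5.05 tcp [ 0.5033 -0.0505  0.186 ] j [ 23.3  15.9 -25.1  20.4 -63.8 -45.9] F [-0.6 -0.3 -1.4] w 0.62 29.8
target [ 0.4972 -0.0843  0.1878] d [0.0324, -0.0005, 0.0114] rot [0.27, 27.51, 0.03] rows 0.6871422139287588 3.2032215784998974
```

```bash
python3 steer.py '[[0,0.008,0,0.003,0,7,0],[0,0.016,0,0.006,0,14,0],[0,0.025,0,0.009,0,21,0],[0,0.0324,0,0.0114,0,27.5,0],[0,0.0324,0,0.0114,0,27.5,0],[0,0.0324,0,0.0114,0,27.5,0]]' | head -2
python3 -c "
from g import *
need([.50,-.07,.035],frame(259,40,169),0)
c=viewer.capture('side');save(c,'s2');np.savez('/tmp/s2.npz',**c)
c=viewer.capture('scene');np.savez('/tmp/c2.npz',**c)
w=cloud(c);px=c['pixels'].astype(int);m=(px[...,0]>px[...,2]*1.8)&(px[...,0]>50)&(abs(w[...,0]-.5)<.15)&(abs(w[...,1]+.1)<.12)&(w[...,2]>.12)
p=w[m];print(len(p),p.min(0),p.max(0));top=p[p[:,2]>np.percentile(p[:,2],40)]
A=np.c_[p[:,:2]-[.5,-.1],np.ones(len(p))];
for _ in range(8):
    q=np.linalg.lstsq(A,p[:,2],rcond=None)[0];e=abs(p[:,2]-A@q);k=e<max(.004,np.median(e)*1.5);p=p[k];A=A[k]
print('plane',q,len(p),cv2.minAreaRect(p[:,:2].astype(np.float32)))
"
```

```text
time_s: 5.65
tcp_pos: [0.4972, -0.0839, 0.1874]
t 5.65 tcp [ 0.4972 -0.0839  0.1874] j [ 27.9  23.8 -31.5  37.5 -75.  -62.5] F [ 0.2  0.3 -1.5] w 0.618 29.8
target [ 0.4972 -0.0843  0.0228] d [-0.125, -0.001, 0.1071] rot [0.33, 0.43, 0.09] rows 3.2922237232190326 0.06372322197808511Traceback (most recent call last):
  File "<string>", line 7, in <module>
    p=w[m];print(len(p),p.min(0),p.max(0));top=p[p[:,2]>np.percentile(p[:,2],40)]
                        ~~~~~^^^
    return umr_minimum(a, axis, None, out, keepdims, initial, where)
ValueError: zero-size array to reduction operation minimum which has no identity
```

View pics/s2.png

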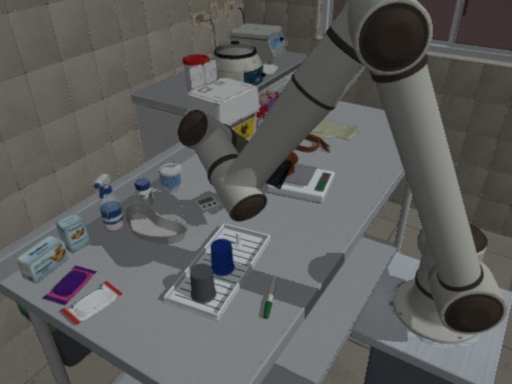

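The side view shows the arm bent over, with the wrist at (240,195) and clear of the blue beaker at (222,257). The bottle is hidden behind the wrist near (285,165). Next I'll lower it.

```bash
python3 steer.py '[[0,-0.01,0,0.01,0.3,0.4,0],[0,-0.03,-0.001,0.03,0.3,0.4,0],[0,-0.055,-0.002,0.054,0.3,0.4,0],[0,-0.08,-0.003,0.078,0.3,0.4,0],[0,-0.1,-0.003,0.098,0.3,0.4,0],[0,-0.112,-0.003,0.109,0.3,0.4,0],[0,-0.119,-0.003,0.115,0.3,0.4,0],[0,-0.119,-0.003,0.115,0.3,0.4,0]]' | head -2
python3 -c "
from g import *
need([.50,-.08,.027],frame(259,40,169),0)
c=viewer.capture('wrist');save(c,'w2')"
```

```text
time_s: 6.55
tcp_pos: [0.4983, -0.095, 0.0233]
t 6.55 tcp [ 0.4983 -0.095   0.0233] j [ 25.3  37.7 -40.1  46.9 -57.9 -78.4] F [ 0.   0.8 -0.7] w 0.625 29.8
target [ 0.4972 -0.0943  0.0148] d [-0.0069, 0.0012, 0.0051] rot [-0.07, -0.06, -0.01] rows 0.17260440547652695 0.01080670567575794
```

View pics/w2.png

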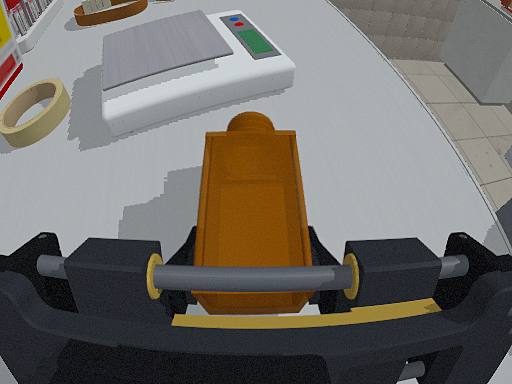

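The wrist view shows the bottle level in the grip, its mouth at (250,120), about 10 mm above bare table and well short of the scale. I'll lower the last millimetres.

```bash
python3 steer.py '[[0,-0.002,0,0.002,0,0,0],[0,-0.0035,0,0.003,0,0,0],[0,-0.0046,0,0.0038,0,0,0],[0,-0.0046,0,0.0038,0,0,0]]' | sed -n '2p;4p'
python3 steer.py '[[0,-0.0008,0,0.0006,0,0,0],[0,-0.0008,0,0.0006,0,0,0]]' | sed -n '2p;4p'
python3 steer.py '[[0,-0.0008,0,0.0006,0,0,0],[0,-0.0008,0,0.0006,0,0,0]]' | sed -n '2p;4p'
```

```text
tcp_pos: [0.4985, -0.0947, 0.018]
wrist_force: [0.4, -0.4, -2.1]
tcp_pos: [0.4984, -0.0947, 0.0169]
wrist_force: [-0.0, -0.2, -1.3]
tcp_pos: [0.4983, -0.0947, 0.0157]
wrist_force: [-0.5, -0.5, -1.8]
```

```bash
python3 steer.py '[[0,-0.0008,0,0.0006,0,0,0],[0,-0.0008,0,0.0006,0,0,0]]' | sed -n '2p;4p'
python3 steer.py '[[0,-0.0008,0,0.0006,0,0,0],[0,-0.0008,0,0.0006,0,0,0]]' | sed -n '2p;4p'
```

```text
tcp_pos: [0.4983, -0.0947, 0.0147]
wrist_force: [-0.1, 0.2, -2.4]
tcp_pos: [0.4984, -0.0946, 0.0139]
wrist_force: [-0.3, -0.1, -1.1]
```

```bash
python3 steer.py '[[0,-0.0008,0,0.0006,0,0,0],[0,-0.0008,0,0.0006,0,0,0]]' | sed -n '2p;4p'
python3 -c "
from g import *
c=viewer.capture('scene');w=cloud(c);px=c['pixels'].astype(int)
m=(px[...,0]>px[...,2]*1.8)&(px[...,0]>50)&(abs(w[...,0]-.5)<.1)&(abs(w[...,1]+.12)<.1)&(w[...,2]<.1)
p=w[m];print(len(p),np.percentile(p[:,2],[1,10,50,90]) if len(p) else '')
print(r.sense()['wrist_force'],r.sense()['tcp_pos'])"
```

```text
tcp_pos: [0.4985, -0.0947, 0.0137]
wrist_force: [-1.0, 2.0, 4.3]
733 [0.00842715 0.02874058 0.05246615 0.05568095]
[-2.06507282  2.52582645  4.52821971] [ 0.49847607 -0.09468578  0.01371691]
```

It has touched down (force +4.3 N). I'll release, wait and back out along the tool axis.

```bash
python3 steer.py '[[0.8,0,0,0,0,0,0],[1,0,0,0,0,0,0],[1,0,0,0,0,0,0],[1,0,0,0,0,0,0],[1,0,0,0,0,0,0],[1,0,0,0,0,0,0]]'
python3 steer.py '[[1,0,0,-0.01,0,0,0],[1,0,0,-0.03,0,0,0],[1,0,0,-0.06,0,0,0],[1,0,0,-0.09,0,0,0],[1,0.02,0,-0.12,0,0,0],[1,0.05,0,-0.14,0,0,0],[1,0.08,0,-0.15,0,0,0],[1,0.08,0,-0.15,0,0,0]]'|head -2
cat > lie.py <<'E'
from g import *
for n in('scene','side','wrist')[:2]:
    c=viewer.capture(n);w=cloud(c);px=c['pixels'].astype(int)
    m=(px[...,0]>px[...,2]*1.8)&(px[...,0]>50)&(abs(w[...,0]-.5)<.12)&(abs(w[...,1]+.12)<.1)&(w[...,2]<.1)&(w[...,2]>.01)
    p=w[m]
    if len(p)<50: print(n,'hidden');continue
    t=p[p[:,2]>.046];a=cv2.minAreaRect(t[:,:2].astype(np.float32));ctr=p[:,:2].mean(0)
    u=np.array([np.cos(np.radians(259)),np.sin(np.radians(259))]);s=p[:,:2]@u
    print(n,len(p),'z',np.percentile(t[:,2],50),'top rect',np.round(a[0],4),np.round(a[1],4),round(a[2],1),'along u',np.percentile(s,[.5,99.5]),'ctr',ctr)
    save(c,n+'_lie')
E
python3 lie.py
```

```text
time_s: 8.65
tcp_pos: [0.4984, -0.0946, 0.0128]
ee_rot: [[-0.123, -0.982, -0.145], [-0.63, 0.19, -0.753], [0.766, -0.002, -0.642]]
wrist_force: [-0.3, -0.4, -0.3]
gripper_width: 0.985
gripper_force: 0.0
time_s: 9.45
tcp_pos: [0.5111, -0.0313, 0.1741]
scene hidden
side 621 z 0.05288128259341063 top rect [ 0.4935 -0.1073] [0.1122 0.056 ] 80.7 along u [-0.04470916  0.07836017] ctr [ 0.48500945 -0.09716548]
```

```bash
python3 -c "
from g import *
s=r.sense();c=viewer.capture('wrist');E=s['ee_rot']
print('cam in tool',E.T@(c['world_from_camera'][:3,3]-s['tcp_pos']))
need([.4934,-.121,.03],frame(79,60,169),.13)"
```

```text
cam in tool [ 0.08085326 -0.00098409 -0.16146497]
t 9.6 tcp [ 0.5099 -0.0318  0.1703] j [ 32.6  27.3 -28.1  34.8 -76.7 -65. ] F [-0.6  0.1  0.3] w 0.995 0.0
target [ 0.4828 -0.1755  0.1261] d [0.0601, -0.0006, 0.1404] rot [-0.09, -80.01, 0.05] rows 3.055060845805671 9.314133337426147
```

View pics/side_lie.png

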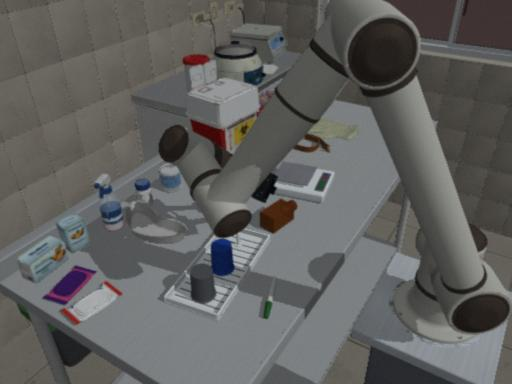

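The side view shows the bottle lying on its side at (278,216), mouth to the right, next to the rack, with both beakers undisturbed at (222,257) and (202,283). I'll swing round to regrasp from the mouth side.

```bash
python3 steer.py '[[1,0.02,0,-0.01,0,-5,0],[1,0.04,0,0,0,-13,0],[1,0.055,0,0.015,0,-21,0],[1,0.07,0,0.03,0,-29,0],[1,0.08,0,0.05,0,-37,0],[1,0.085,0,0.065,0,-45,0],[1,0.09,0,0.08,0,-53,0],[1,0.09,0,0.095,0,-61,0]]'|head -2
python3 -c "
from g import *
need([.4934,-.121,.03],frame(79,60,169),.13)"
```

```text
time_s: 10.4
tcp_pos: [0.4857, -0.1602, 0.1785]
t 10.4 tcp [ 0.4857 -0.1602  0.1785] j [ -7.4  14.5 -13.4 -12.8 -61.8   2.6] F [-0.6 -0.5 -0.7] w 1.001 0.0
target [ 0.4828 -0.1755  0.1261] d [0.0255, 0.0002, 0.0483] rot [-0.15, -18.71, 0.19] rows 1.0928234254496527 2.1778500284222293
```

```bash
python3 steer.py '[[1,0.008,0,0.015,0,-7,0],[1,0.017,0,0.03,0,-14,0],[1,0.0255,0,0.0483,0,-18.7,0],[1,0.0255,0,0.0483,0,-18.7,0],[1,0.0255,0,0.0483,0,-18.7,0]]'|head -2
sed -i 's/>.046\]/>.048]/' lie.py
python3 lie.py
python3 -c "
from g import *
need([.4934,-.121,.03],frame(79,60,169),.0)
c=viewer.capture('wrist');save(c,'w3')"
```

```text
time_s: 10.9
tcp_pos: [0.4819, -0.1762, 0.1246]
scene 904 z 0.05317599870276363 top rect [ 0.4957 -0.1008] [0.102  0.0552] 80.4 along u [-0.04576186  0.07589198] ctr [ 0.48706033 -0.10052985]
side 603 z 0.05336142661741161 top rect [ 0.4941 -0.1005] [0.1009 0.0583] 82.0 along u [-0.04469377  0.07594932] ctr [ 0.48421751 -0.09814221]
t 11.0 tcp [ 0.4828 -0.1752  0.1266] j [-21.4  23.   -7.7 -31.5 -68.4  24.8] F [-0.2  0.3 -0.2] w 1.002 0.0
target [ 0.4952 -0.1117  0.0135] d [-0.0004, -0.0, 0.1303] rot [-0.03, -0.4, 0.18] rows 2.60527689837153 0.05111968497998286
```

View pics/w3.png

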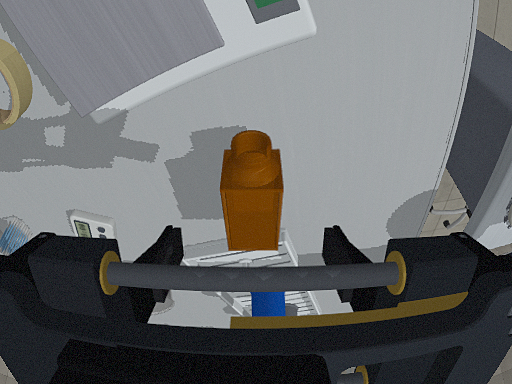

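The wrist view shows the lying bottle at (252,200), mouth towards the scale and centred between the fingers. Both depth views put its body centre at (0.495, -0.101) with the top at 53 mm, as predicted. I'll advance and close.

```bash
python3 steer.py '[[1,0,0,0.03,0,0,0],[1,0,0,0.06,0,0,0],[1,0,0,0.09,0,0,0],[1,0,0,0.115,0,0,0],[1,0,0,0.13,0,0,0],[1,0,0,0.13,0,0,0],[0.5,0,0,0.13,0,0,0],[0,0,0,0.13,0,0,0]]' 
python3 steer.py '[[0,0,0,0,0,0,0],[0,0,0,0,0,0,0],[0,0,0,0,0,0,0],[0,0,0,0,0,0,0],[0,0,0,0,0,0,0]]' 
python3 -c "
from g import *
state()
need([.50,-.14,.2],frame(281,30,191),0)"
```

```text
time_s: 11.85
tcp_pos: [0.4958, -0.1133, 0.0146]
ee_rot: [[-0.163, -0.982, 0.098], [-0.854, 0.189, 0.485], [-0.494, -0.005, -0.869]]
wrist_force: [-0.8, -1.0, -0.7]
gripper_width: 0.894
gripper_force: 0.0
time_s: 12.35
tcp_pos: [0.4951, -0.1132, 0.0137]
ee_rot: [[-0.164, -0.982, 0.096], [-0.853, 0.19, 0.485], [-0.495, -0.002, -0.869]]
wrist_force: [-0.5, -2.6, 3.8]
gripper_width: 0.615
gripper_force: 29.9
t 12.35 tcp [ 0.4951 -0.1132  0.0137] j [-15.6  30.7 -14.1 -37.5 -54.2  29.5] F [-0.5 -2.6  3.8] w 0.615 29.9 grasp [ 0.4932 -0.1224  0.0302]
[[-0.164, -0.982, 0.096], [-0.853, 0.19, 0.485], [-0.495, -0.002, -0.869]]
t 12.35 tcp [ 0.4951 -0.1132  0.0137] j [-15.6  30.7 -14.1 -37.5 -54.2  29.5] F [-0.5 -2.6  3.8] w 0.615 29.9
target [ 0.5031 -0.1562  0.1905] d [-0.0521, -0.0165, -0.1738] rot [6.23, 88.43, -23.52] rows 3.6433980189540986 10.676740275120059
```

```bash
python3 steer.py '[[0,-0.005,0,-0.009,0,0,0],[0,-0.015,0,-0.026,0,0,0],[0,-0.035,0,-0.061,0,0,0],[0,-0.055,0,-0.096,0,0,0],[0,-0.074,0,-0.13,0,0,0],[0,-0.089,0,-0.156,0,0,0],[0,-0.089,0,-0.156,0,0,0]]' |tail -3
python3 -c "
from g import *
need([.50,-.14,.22],frame(281,30,191),0)"
```

```text
wrist_force: [0.4, -0.6, -1.7]
gripper_width: 0.618
gripper_force: 29.9
t 13.05 tcp [ 0.4965 -0.1133  0.1979] j [-14.5  16.2  -6.4 -31.3 -71.6  15. ] F [ 0.4 -0.6 -1.7] w 0.618 29.9
target [ 0.5031 -0.1562  0.2105] d [0.0294, -0.0147, -0.0309] rot [5.65, 88.23, -23.62] rows 0.9024182041018743 10.65282861248655
```

```bash
python3 steer.py '[[0,0,-0.001,-0.01,0.4,6,-1.6],[0,0.005,-0.002,-0.02,0.9,14,-3.7],[0,0.01,-0.004,-0.025,1.4,22,-5.9],[0,0.012,-0.005,-0.03,1.9,30,-8],[0,0.015,-0.006,-0.03,2.4,38,-10.2],[0,0.018,-0.008,-0.03,2.9,46,-12.3],[0,0.02,-0.01,-0.03,3.5,54,-14.5],[0,0.023,-0.011,-0.031,4,62,-16.6]]' |head -2
python3 -c "
from g import *
need([.50,-.14,.22],frame(281,30,191),0)"
```

```text
time_s: 13.85
tcp_pos: [0.498, -0.1485, 0.2077]
t 13.85 tcp [ 0.498  -0.1485  0.2077] j [ 16.6  10.1 -40.1  43.6 -53.1 -43.5] F [ 0.7 -1.1 -1.9] w 0.617 29.9
target [ 0.5031 -0.1562  0.2105] d [0.0081, -0.0045, 0.0023] rot [1.97, 26.25, -6.51] rows 0.19207933378641062 3.156820422824226
```

```bash
python3 steer.py '[[0,0.002,-0.001,0,0.5,7,-1.7],[0,0.004,-0.002,0.001,1,14,-3.5],[0,0.006,-0.003,0.002,1.5,21,-5.2],[0,0.008,-0.0045,0.0023,2,26.2,-6.5],[0,0.008,-0.0045,0.0023,2,26.2,-6.5],[0,0.008,-0.0045,0.0023,2,26.2,-6.5]]' |head -2
python3 -c "
from g import *
u=np.array([np.cos(np.radians(281)),np.sin(np.radians(281))])
p=np.array([.553,-.317])-.003*u
need([*p,.22],frame(281,30,191),0)"
```

```text
time_s: 14.45
tcp_pos: [0.5032, -0.1569, 0.2101]
t 14.45 tcp [ 0.5032 -0.1569  0.2101] j [ 19.5  17.  -51.1  70.  -65.1 -66. ] F [ 0.2 -0.4 -2.1] w 0.623 29.9
target [ 0.5556 -0.3302  0.2105] d [0.0916, -0.019, 0.155] rot [0.17, 0.46, -0.12] rows 3.620062495933403 0.05876059273843452
```

```bash
python3 steer.py '[[0,0.008,-0.002,0.013,0,0.2,0],[0,0.025,-0.005,0.042,0,0.4,0],[0,0.048,-0.01,0.081,0,0.4,0],[0,0.07,-0.015,0.118,0,0.4,0],[0,0.085,-0.018,0.144,0,0.4,0],[0,0.0916,-0.019,0.155,0,0.4,0],[0,0.0916,-0.019,0.155,0,0.4,0],[0,0.0916,-0.019,0.155,0,0.4,0]]' |head -2
cat > up.py <<'E'
from g import *
state()
for n in('scene','side'):
    c=viewer.capture(n);w=cloud(c);px=c['pixels'].astype(int);save(c,n+'_up')
    m=(px[...,0]>px[...,2]*1.8)&(px[...,0]>50)&(abs(w[...,0]-.553)<.08)&(abs(w[...,1]+.317)<.09)&(w[...,2]>.05)
    p=w[m]
    if len(p)<30: print(n,'hidden',len(p));continue
    zt=np.percentile(p[:,2],99.5);zb=np.percentile(p[:,2],.5);print(n,len(p),'z',zb,zt,'neck',p[p[:,2]>zt-.012].mean(0))
    for a,b in((zb,zb+.03),(zb+.03,zb+.06),(zb+.06,zb+.09)):
        q=p[(p[:,2]>=a)&(p[:,2]<b)]
        if len(q)>20: R=cv2.minAreaRect(q[:,:2].astype(np.float32));print('  band',round(a,3),len(q),np.round(R[0],4),np.round(R[1],4),round(R[2],1))
    k=(abs(w[...,0]-.553)<.09)&(abs(w[...,1]+.317)<.09)&(w[...,2]>.044)&(w[...,2]<.056)
    q=w[k];R=cv2.minAreaRect(q[:,:2].astype(np.float32));print('  pan',len(q),np.round(R[0],4),np.round(R[1],3),np.median(q[:,2]))
E
python3 up.py
```

```text
time_s: 15.25
tcp_pos: [0.5559, -0.3306, 0.2126]
t 15.25 tcp [ 0.5559 -0.3306  0.2126] j [ -9.6  20.4 -46.2  95.7 -54.6 -63.2] F [-0.4 -0.2 -2.1] w 0.617 29.9 grasp [ 0.5528 -0.3144  0.2221]
[[0.09, -0.982, 0.164], [-0.491, -0.187, -0.851], [0.866, -0.003, -0.499]]
scene hidden 3
side 33 z 0.2704551244965558 0.27816768861662583 neck [ 0.55285179 -0.31667953  0.2745881 ]
  band 0.27 32 [ 0.5522 -0.316 ] [0.028  0.0324] 40.5
  pan 703 [ 0.552  -0.3175] [0.125 0.132] 0.048986393698769115
```

View pics/scene_up.png

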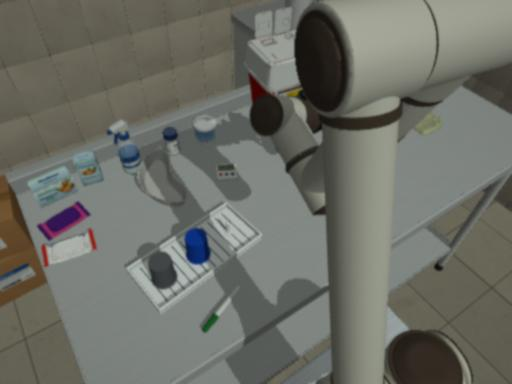

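The scene view shows the arm over the scale, with the rack, both beakers, the marker at (221,310) and the timer at (226,171) undisturbed. The mouth measures (0.5525, -0.316, 0.278), so the bottle is upright over the pan centre (0.5525, -0.317) with its base at 0.152. I'll lower it to just above the pan.

```bash
python3 steer.py '[[0,-0.008,0,0.005,0,0,0],[0,-0.022,0,0.013,0,0,0],[0,-0.04,0,0.023,0,0,0],[0,-0.055,0,0.032,0,0,0],[0,-0.066,0,0.038,0,0,0],[0,-0.073,0,0.042,0,0,0],[0,-0.077,0,0.0445,0,0,0],[0,-0.077,0,0.0445,0,0,0]]' |tail -3
python3 steer.py '[[0,0,0,0,0,0,0],[0,0,0,0,0,0,0],[0,0,0,0,0,0,0]]' |grep force
python3 up.py
python3 -c "
from g import *
c=viewer.capture('wrist');save(c,'w4')"
```

```text
wrist_force: [-0.6, 1.2, -1.7]
gripper_width: 0.621
gripper_force: 29.9
wrist_force: [0.7, -0.1, -2.4]
gripper_force: 29.9
t 16.45 tcp [ 0.5566 -0.3302  0.1238] j [-13.   28.6 -49.2 106.8 -55.9 -76.8] F [ 0.7 -0.1 -2.4] w 0.621 29.9 grasp [ 0.5535 -0.3141  0.1332]
[[0.091, -0.982, 0.165], [-0.49, -0.188, -0.851], [0.867, -0.003, -0.498]]
scene hidden 0
side 50 z 0.06598179060943084 0.18984683427922194 neck [ 0.55421909 -0.31643677  0.18597675]
  pan 338 [ 0.5474 -0.2935] [0.123 0.087] 0.04891362382093911
```

View pics/w4.png

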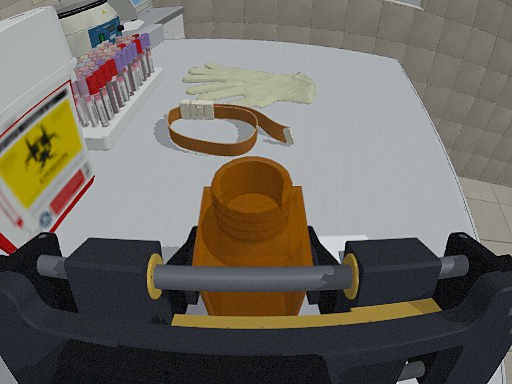

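The wrist view shows the bottle upright, mouth at (253,185), with nothing between it and the pan. The base is 13 mm above the pan, so I'll step down while watching the force.

```bash
python3 steer.py '[[0,-0.003,0,0.0017,0,0,0],[0,-0.006,0,0.0035,0,0,0],[0,-0.008,0,0.0046,0,0,0],[0,-0.008,0,0.0046,0,0,0],[0,-0.008,0,0.0046,0,0,0]]' |grep -E 'tcp|wrist'
python3 steer.py '[[0,-0.001,0,0.0005,0,0,0],[0,-0.001,0,0.0005,0,0,0],[0,-0.001,0,0.0005,0,0,0]]' |grep -E 'tcp|wrist'
python3 steer.py '[[0,-0.001,0,0.0005,0,0,0],[0,-0.001,0,0.0005,0,0,0],[0,-0.001,0,0.0005,0,0,0]]' |grep -E 'tcp|wrist'
```

```text
tcp_pos: [0.5564, -0.3303, 0.1136]
wrist_force: [0.7, 0.2, -2.6]
tcp_pos: [0.5564, -0.3302, 0.1128]
wrist_force: [0.3, 0.0, -1.5]
tcp_pos: [0.5564, -0.3301, 0.1116]
wrist_force: [0.6, -0.3, -2.2]
```

```bash
python3 steer.py '[[0,-0.0009,0,0.0005,0,0,0],[0,-0.0009,0,0.0005,0,0,0],[0,-0.0009,0,0.0005,0,0,0]]' |grep -E 'tcp|wrist'
python3 steer.py '[[0,-0.0009,0,0.0005,0,0,0],[0,-0.0009,0,0.0005,0,0,0],[0,-0.0009,0,0.0005,0,0,0]]' |grep -E 'tcp|wrist'
```

```text
tcp_pos: [0.5564, -0.3301, 0.1106]
wrist_force: [-0.4, 0.0, -1.1]
tcp_pos: [0.5565, -0.3301, 0.1097]
wrist_force: [0.3, 1.1, -1.5]
```

```bash
python3 steer.py '[[0,-0.0005,0,0.0002,0,0,0],[0,-0.0005,0,0.0002,0,0,0]]' |grep -E 'tcp|wrist'
python3 steer.py '[[0,0,0,0,0,0,0]]' |grep -E 'tcp|wrist'
python3 steer.py '[[0,0,0,0,0,0,0]]' |grep -E 'tcp|wrist'
```

```text
tcp_pos: [0.5565, -0.3301, 0.1092]
wrist_force: [0.3, 0.1, -0.9]
tcp_pos: [0.5565, -0.3301, 0.1092]
wrist_force: [0.4, 0.4, -1.2]
tcp_pos: [0.5565, -0.3301, 0.1092]
wrist_force: [-0.5, 1.0, -0.4]
```

```bash
python3 steer.py '[[0,-0.0008,0,0.0004,0,0,0],[0,-0.0008,0,0.0004,0,0,0]]' |grep -E 'tcp|wrist'
python3 steer.py '[[0,0,0,0,0,0,0]]' |grep -E 'tcp|wrist'
python3 steer.py '[[0,0,0,0,0,0,0]]' |grep -E 'tcp|wrist'
```

```text
tcp_pos: [0.5565, -0.3301, 0.1083]
wrist_force: [0.1, -0.3, 0.6]
tcp_pos: [0.5565, -0.33, 0.1083]
wrist_force: [0.0, 0.2, 0.0]
tcp_pos: [0.5565, -0.33, 0.1083]
wrist_force: [-1.0, -0.0, -0.0]
```

The wrist force is back near zero, so the pan carries the bottle's weight. I'll open and withdraw.

```bash
python3 steer.py '[[0.7,0,0,0,0,0,0],[0.8,0,0,0,0,0,0],[1,0,0,0,0,0,0],[1,0,0,0,0,0,0],[1,0,0,0,0,0,0],[1,0,0,0,0,0,0]]' |tail -3
python3 steer.py '[[1,0,0,-0.01,0,0,0],[1,0,0,-0.03,0,0,0],[1,0,0,-0.06,0,0,0],[1,0,0,-0.09,0,0,0],[1,0,0,-0.12,0,0,0],[1,0.02,0,-0.15,0,0,0],[1,0.05,0,-0.17,0,0,0],[1,0.07,0,-0.18,0,0,0]]'|grep -E 'tcp|wrist'
python3 steer.py '[[1,0.03,0,-0.02,0,0,0],[1,0.07,0,-0.04,0,0,0],[1,0.07,0,-0.04,0,0,0],[1,0.07,0,-0.04,0,0,0]]'|grep -E 'tcp|wrist'
python3 up.py
```

```text
wrist_force: [-0.4, 0.2, 0.6]
gripper_width: 0.985
gripper_force: 0.0
tcp_pos: [0.5337, -0.2092, 0.2611]
wrist_force: [0.8, -0.4, -0.8]
tcp_pos: [0.5329, -0.2108, 0.3402]
wrist_force: [0.6, 0.3, -0.2]
t 20.9 tcp [ 0.5329 -0.2108  0.3402] j [ 12.9   9.6 -39.9  68.2 -68.8 -46.2] F [ 0.6  0.3 -0.2] w 1.001 0.0 grasp [ 0.5298 -0.1946  0.3497]
[[0.09, -0.982, 0.166], [-0.491, -0.189, -0.85], [0.866, -0.005, -0.5]]
scene hidden 0
side 63 z 0.05016879510490584 0.08429974185139022 neck [ 0.56123998 -0.28970018  0.07780376]
  band 0.05 60 [ 0.5491 -0.303 ] [0.056  0.0358] 13.7
  pan 469 [ 0.5512 -0.3165] [0.125 0.131] 0.04707951496447349
```

View pics/side_up.png

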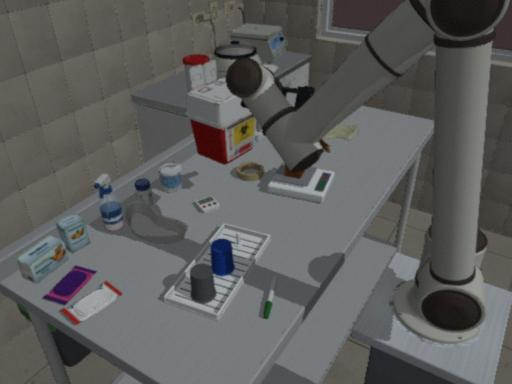

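The side view shows the bottle standing on the scale but half hidden by the wrist at (300,150); nothing else has moved. I'll draw the arm away to check.

```bash
python3 steer.py '[[1,0,-0.005,-0.03,0,0,0],[1,-0.005,-0.012,-0.07,0,0,0],[1,-0.015,-0.018,-0.1,0,0,0],[1,-0.03,-0.025,-0.14,0,0,0],[1,-0.05,-0.03,-0.18,0,0,0],[1,-0.05,-0.03,-0.18,0,0,0],[1,-0.05,-0.03,-0.18,0,0,0]]'|grep -E 'tcp|wrist'
python3 up.py
```

```text
tcp_pos: [0.5285, -0.027, 0.3842]
wrist_force: [-0.1, -1.0, -0.1]
t 21.7 tcp [ 0.5285 -0.027   0.3842] j [ 36.9  12.2 -27.8  51.2 -88.3 -46.4] F [-0.1 -1.  -0.1] w 1.001 0.0 grasp [ 0.5254 -0.0108  0.3937]
[[0.096, -0.982, 0.164], [-0.489, -0.19, -0.852], [0.867, 0.001, -0.498]]
scene hidden 0
side 297 z 0.05091840319694429 0.16490510123975935 neck [ 0.53765808 -0.30805243  0.15866491]
  band 0.051 98 [ 0.5409 -0.2974] [0.0627 0.0324] 40.5
  band 0.081 43 [ 0.5485 -0.3093] [0.0549 0.047 ] 15.4
  band 0.111 67 [ 0.55   -0.3133] [0.0555 0.0564] 14.3
  pan 384 [ 0.5513 -0.3167] [0.125 0.126] 0.04701952215954064
```

```bash
python3 - <<'E'
from g import *
c=viewer.capture('wrist');z=c['z_map'];K=c['K'];v,u=np.indices(z.shape)
x=(u-K[0,2])/K[0,0];y=(v-K[1,2])/K[1,1];th=np.hypot(x,y)+1e-9;s=np.tan(np.minimum(th,1.5))/th*z
T=c['world_from_camera'];w=np.stack([x*s,-y*s,-z],-1)@T[:3,:3].T+T[:3,3];w[(z==0)|(th>1.3)]=np.nan
px=c['pixels'].astype(int)
m=(px[...,0]>px[...,2]*1.8)&(px[...,0]>50)&(np.hypot(w[...,0]-.553,w[...,1]+.317)<.09)&(w[...,2]>.05)
p=w[m];print(len(p),p.min(0),p.max(0))
for a,b in((.055,.08),(.08,.11),(.11,.143),(.155,.18)):
    q=p[(p[:,2]>a)&(p[:,2]<b)]
    if len(q)>9: R=cv2.minAreaRect(q[:,:2].astype(np.float32));print(a,len(q),np.round(R[0],4),np.round(R[1],4),round(R[2],1))
q=p[p[:,2]>.168]
if len(q)>5: print('mouth ring',len(q),(q.min(0)+q.max(0))/2,np.ptp(q,0))
k=(abs(w[...,0]-.553)<.09)&(abs(w[...,1]+.317)<.09)&(w[...,2]>.041)&(w[...,2]<.056);print('pan',cv2.minAreaRect(w[k][:,:2].astype(np.float32)),np.median(w[k][:,2]))
E
```

```text
1544 [ 0.52450993 -0.34856623  0.05073418] [ 0.58469285 -0.28537636  0.17474719]
0.055 204 [ 0.5497 -0.2909] [0.0506 0.0031] 11.4
0.08 267 [ 0.5497 -0.2911] [0.051  0.0038] 9.8
0.11 392 [ 0.5545 -0.3172] [0.0514 0.0571] 10.4
0.155 325 [ 0.5539 -0.3158] [0.0334 0.0332] 62.4
mouth ring 220 [ 0.55389167 -0.31589631  0.17139052] [0.03436839 0.03280071 0.00671334]
pan ((0.5553535223007202, -0.3193548917770386), (0.1245722621679306, 0.12504276633262634), 10.780084609985352) 0.04715319566725423
```

Bottle upright with its mouth at (0.554, -0.316, 0.174), within about 4 mm of the pan centre, and the pan has sunk only about 2–3 mm. Handing in.

```bash
python3 -c "
from station import r, viewer, job
print(job.finish_job())"
```

```text
the job is handed in; nothing more can be done
None
```

The bottle was laid on its side, regrasped and set mouth up on the scale's pan, within about 4 mm of its centre. The pan sank only about 2–3 mm of its 8 mm travel, nothing else in the camera views had shifted, and the job was handed in at about 22 s.

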